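# Slot a test tile into the masking stand for spraying

## Robot

A 6-joint arm with a two-finger parallel gripper is mounted at the origin on a cart in front of the work surface, level with it; the furniture and walls round the work are solid. World frame = base frame: x ahead of the robot, y to its left, z up, the work surface at z = 0. Lengths are in m, angles in rad, forces in N, time in s.
With the tool pointing down it reaches from about 0.325 to 1 m from the base axis. Payload 5.1 kg.
Tool frame: the origin (TCP) lies at the centre of the arm's flange, where the gripper is bolted on; the fingertips stand 173 mm ahead of it and the grasp point (between the pads) lies 155 mm ahead of it (r.nose_length is the distance from the TCP to the fingertips, in m); z points along the fingers, y is the direction in which the jaws open and shut (so a half turn about z gives the same grasp; the last joint's range is limited). The gripper opens to 85 mm and grips with 20 to 120 N. Pads are 22 mm wide; open, the fingers measure 114 mm over their backs; the gripper's body (76 mm by 85 mm) begins 54 mm behind the grasp point. The pads swing forward as they close: fully open they stand 13 mm farther back than shut.
Start: joints at [-1.419, 0.124, 1.65, -0, 1.367, -0.083], TCP at [0.151, -0.632, 0.405] pointing down, gripper open.
Joint ranges: [-2.61, 2.61], [-1.02, 2.33], [0.03, 2.71], [-1.35, 4.49], [0.32, 2.68], [-2.91, 2.91]. Speed limits (rad/s): [2.57, 2.57, 3.14, 3.14, 3.14, 3.14].

## Interface

Orientations are given as a unit quaternion [w, x, y, z].
In Python, from plant import monitor, get_image, finish_job, cut_out, landmark_of, r gives the robot as it stands.
- The arm moves only by the tool step_arm, never from a script. Its argument "moves" is a list that holds one entry, the list of rows, each a list of 5 numbers: the opening, from -1 (shut) to 1 (fully open), then the shift along the tool's x, y, z in cm, then the turn about the tool's z in rad. A call has 1 to 5 rows; each row shifts and turns the pose as measured when the row begins, along the tool's axes as they then stand; what a row does not reach is not made up. A row lasts 1/10 s, in which the tool goes at most 50 mm and 8.59 degrees, less where a joint would pass 70% of its speed; a pose out of reach is approached as far as the arm can. A call with a gripper value outside its range is refused whole. The fingers move at their own pace and stop on an object; "grip_force" is the grip in N (left out, the last holds). Time passes only in rows, so rows that do not move let the fingers close. It gives the time, the measured TCP pose, the force and the opening at its end, in the units of the state.
- monitor.observe(): the state, without advancing time (a new reading comes with each control period).
- get_image(name): name is "side" or "top" or "wrist"; returns a dict with "image" (480x640x3 uint8, blue, green, red), "range_z" (480x640 float32, m along the optical axis (not along the pixel's ray), 0 where there is no reading), "fx", "fy", "cx", "cy" (pixels), "rvec" (rotation vector, rad) and "tvec" (3), from world to camera coordinates, as OpenCV has them. Camera axes: x right, y down, z forward; pixel columns grow to the right and rows downward; lengths in m; the calibration is good to about 2 mm. A picture is of the moment at which its call begins.
- finish_job(): hands the job in, once; it reports no verdict.
Trained networks look in a picture, given as the dict that the camera call returned (one of the last four; its "shot" number tells which), for a name from the list of things; names that differ only in an ending like _2 or _b are one class to them, and where a whole thing is asked for, a point or a joint stands for the part that bears it (a point fixed in the world has none). Each returns a list of dicts, best first, with "conf" (0 to 1); they miss things now and then, are a little off and sometimes report something else, mostly with a low value. They report only what shows in the picture. A call takes as long as a camera call. They do not tell look-alikes from the thing itself.
- cut_out(picture, query): "pixels" (480x640 bool, what is visible of it).
- landmark_of(picture, query): "centre" ([x, y, z] in m, in world coordinates, good to about 4 mm: a listed point, or the origin of a listed thing).
The state is a dict: "clock": time; "joint_positions": joint angles; "qvel": joint speeds; "joint_torque": joint torques, N m; "tcp_pos": TCP position; "tcp_rot": TCP orientation; "force": force on the tool from outside, world axes, zero at the start; "wrist_torque": the same for the moment, N m; "width": finger opening in m.
Only numpy, scipy, OpenCV 4.12 (cv2) and the standard library are available. Lean on these libraries where they do the work, as an engineer would, in place of code of your own. Each camera call takes 0.05 s, during which the arm holds its last target. There are 200 camera calls.

## Task

Put the green test tile into the masking stand, ready for spraying: its foot is too long to go straight down, so tilt the tile and pass the foot toe first through the slot and under the wide side of the cover (the robot's left; the other side is solid), then right it. Leave it standing upright and square to the slot, its foot flat on the floor of the stand under the cover, and leave the orange and blue tiles where they stand.

Things in the scene. Friction and masses are not known exactly. Their poses are not given: they have to be found in the camera images.
- tile_green_mid (a point): Green L-shaped test tile, loose, 50 g: upright plate 34 mm wide (y), 8 thick (x), top 61 above the table, on a foot 30 long (x), 34 wide, 8 thick. Point: middle of the plate, 30.5 mm above the foot's underside, 4 mm before the plate's back face and heel. z up; toe 26 mm off along -x, at the start roughly to the robot's left. Grip the side edges (34 mm apart) in the top 28 mm; the rest enters the stand.
- tile_orange_mid (a point): The orange test tile, same shape and same reference point. Must stay where it stands.
- tile_blue_mid (a point): The blue test tile, same shape and same reference point. Must stay where it stands.
- stand_slot (a point): Centre of the slot in the aluminium cover (3 mm thick, top 28 mm above the table) of a fixed grey stand, 106 x 120 mm. Slot 26 mm in x, 60 mm in y. Cavity under it: floor 25 mm below the cover's top; it runs 43 mm from the slot's front edge to -x under the cover, 68 mm wide; solid behind (+x). So lean the tile's top some 45 deg to -x, toe in first to -x. z up, -x roughly to the robot's left.
There are look-alikes about, which are no part of the job. What is shaped like the part that bears tile_green_mid but turquoise or yellow is not meant.

How it is judged:
At the end, for the whole second after the job is handed in: The green tile stands in the slot, foot on the stand's floor: plate middle at most 10 mm above the cover (5.5 when seated), within 20 mm across and 30 mm along the slot of its centre, upright within 10 degrees, square within 20; orange and blue tiles within 20 mm of their starts (z of tile_green_mid in the frame of stand_slot below 0.01 m and x of tile_green_mid in the frame of stand_slot between -0.02 and 0.02 m and y of tile_green_mid in the frame of stand_slot between -0.03 and 0.03 m and angle between tile_green_mid's own z axis and vertical below 0.18 rad and angle between the x axis of tile_green_mid and the x axis of stand_slot, either way round below 0.35 rad and distance of each of tile_orange_mid, tile_blue_mid from where it was at the start of the episode below 0.02 m); the robot touches nothing.
It fails at once if the orange or the blue tile is pushed, lifted or tipped by more than 20 mm (distance of any of tile_orange_mid, tile_blue_mid from where it was at the start of the episode above 0.02 m).
It also fails if it takes over 48 s, if anything falls off the work surface, if the arm or the gripper's body presses on something with over 40 N, if the wrist force passes 120 N, or if a joint passes its speed limit or range.

## Working session

There is one attempt and no reset: what is moved stays moved. The work goes in short steps, Python scripts to look and compute and a tool call to move; the robot and the scene stay as the last step left them, time stands still between calls to the robot, and variables do not carry over. Pictures are saved under pics/ and viewed, about 8 in all and at most 12, crops included, and the job is handed in when it is done.

Besides the shell and the picture viewer there is one more tool, called after ">>>" by a JSON object that holds its "op" and its "data", one argument or row to a line. step_arm: Moves the arm, as the interface text tells. Its arguments: {"type":"object","properties":{"moves":{"type":"array","items":{"type":"array","items":{"type":"array","items":{"type":"number"}}}},"grip_force":{"type":"number"}},"required":["moves"]}

```bash
mkdir -p pics; cat > h.py <<'E'
import numpy as np, cv2
from scipy.spatial.transform import Rotation as R
from plant import monitor, get_image, finish_job, cut_out, landmark_of, r
def cloud(p):
    v,u=np.mgrid[0:480,0:640]; z=p["range_z"]
    c=np.stack([(u-p["cx"])/p["fx"]*z,(v-p["cy"])/p["fy"]*z,z],-1)
    Rm=cv2.Rodrigues(np.array(p["rvec"],float))[0]
    w=(c-np.array(p["tvec"]).ravel())@Rm
    w[z==0]=np.nan
    return w
def st():
    s=monitor.observe(); q=np.array(s["tcp_rot"]); M=R.from_quat(q[[1,2,3,0]]).as_matrix()
    return s,np.array(s["tcp_pos"]),M
E
python3 - <<'E'
from h import *
np.set_printoptions(precision=4,suppress=True)
s,p,M=st(); print(s["clock"],p,M,s["width"],s["force"])
ims=[]
for n in("top","side"):
    im=get_image(n); cv2.imwrite(f"pics/{n}0.png",im["image"]); 
    np.savez(f"{n}0.npz",w=cloud(im),im=im["image"])
    for q in("tile_green_mid","tile_orange_mid","tile_blue_mid","stand_slot"):
        print(n,q,[(np.round(d["centre"],4),round(d["conf"],2)) for d in landmark_of(im,q)[:5]])
    hsv=cv2.cvtColor(im["image"],cv2.COLOR_BGR2HSV); w=cloud(im)
    ms=[d["pixels"] for d in cut_out(im,"tile_green_mid")[:6]]
    for m in ms:
        k=m&(w[...,2]>0.004); print(n,"seg",m.sum(),np.median(hsv[m],0),np.nanmin(w[k],0),np.nanmax(w[k],0))
E
```

```text
0.0 [ 0.1512 -0.6319  0.4035] [[ 0.9726  0.2327 -0.0003]
 [ 0.2327 -0.9726  0.0021]
 [ 0.0002 -0.0021 -1.    ]] 0.0855317928905862 [-0.0384  0.6162 -0.4699]
top tile_green_mid [(array([0.6083, 0.1753, 0.0364]), 0.88), (array([0.4286, 0.1453, 0.0271]), 0.7), (array([0.4607, 0.043 , 0.0279]), 0.7), (array([0.5435, 0.1046, 0.032 ]), 0.57)]
top tile_orange_mid [(array([0.5406, 0.3398, 0.0309]), 0.82), (array([ 0.5811, -0.0452,  0.0219]), 0.53)]
top tile_blue_mid [(array([0.4899, 0.2185, 0.0283]), 0.78)]
top stand_slot [(array([0.5428, 0.1029, 0.0303]), 0.69), (array([ 0.5825, -0.042 ,  0.025 ]), 0.63)]
top seg 360 [ 26.  241.  191.5] [0.5775 0.1622 0.0048] [0.6111 0.2001 0.0648]
top seg 291 [ 86. 150. 147.] [0.4216 0.1279 0.0044] [0.4543 0.1642 0.0653]
top seg 275 [ 28. 242. 197.] [0.4414 0.0183 0.0051] [0.4774 0.0549 0.0633]
top seg 295 [ 19.  60. 180.] [0.5256 0.098  0.0043] [0.5642 0.1321 0.0633]
side tile_green_mid [(array([0.5444, 0.1017, 0.0321]), 0.97), (array([0.4323, 0.1435, 0.0323]), 0.9), (array([0.6046, 0.1799, 0.0299]), 0.86), (array([0.4595, 0.0416, 0.0293]), 0.56)]
side tile_orange_mid [(array([0.5432, 0.338 , 0.0304]), 0.76)]
side tile_blue_mid [(array([0.4913, 0.2107, 0.0287]), 0.9)]
side stand_slot [(array([ 0.5802, -0.044 ,  0.0275]), 0.94)]
side seg 516 [ 23. 195.  96.] [0.4454 0.0385 0.004 ] [0.4779 0.0567 0.0605]
side seg 692 [ 23.  195.   94.5] [0.5745 0.1608 0.004 ] [0.6116 0.2003 0.0605]
side seg 427 [ 87. 177.  99.] [0.4194 0.0289 0.0041] [0.4531 0.1642 0.0605]
side seg 665 [56. 42. 76.] [0.508  0.0147 0.004 ] [0.5633 0.2192 0.0605]
```

View pics/top0.png

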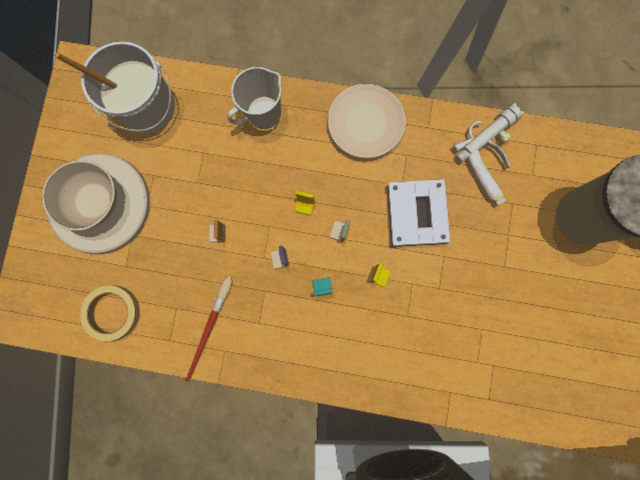

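View pics/side0.png

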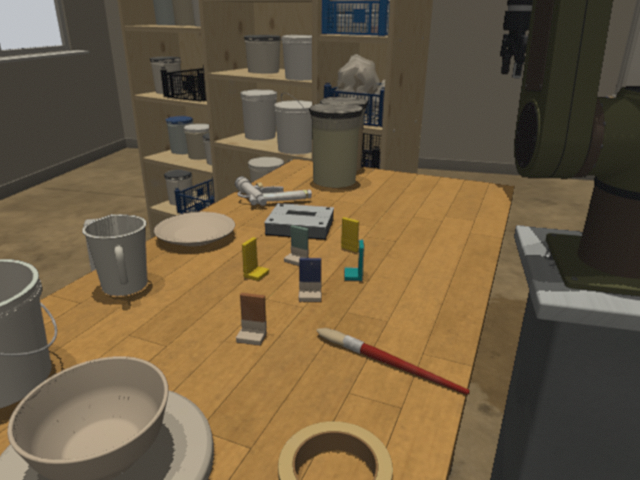

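```bash
python3 - <<'E'
from h import *
np.set_printoptions(precision=4,suppress=True)
w=np.load("top0.npz")["w"]; ws=np.load("side0.npz")["w"]
def rect(pts,n):
    c,sz,a=cv2.minAreaRect((pts[:,:2]*1000).astype(np.float32)); print(n,len(pts),np.round(c,1),np.round(sz,1),round(a,1),"z",np.nanmedian(pts[:,2]))
def sel(w,x0,x1,y0,y1,z0,z1): return (w[...,0]>x0)&(w[...,0]<x1)&(w[...,1]>y0)&(w[...,1]<y1)&(w[...,2]>z0)&(w[...,2]<z1)
st_=sel(w,.49,.67,-.12,.05,.02,.034); 
m=cv2.morphologyEx(st_.astype(np.uint8),cv2.MORPH_OPEN,np.ones((3,3)))>0
n,l,s,c=cv2.connectedComponentsWithStats(m.astype(np.uint8)); k=1+np.argmax(s[1:,4]); m=l==k
rect(w[m],"stand")
box=cv2.fillConvexPoly(np.zeros((480,640),np.uint8),cv2.convexHull(np.argwhere(m)[:,::-1].astype(np.int32)),1)
hole=sel(w,.53,.63,-.09,.01,-.01,.018)&(box>0); 
print("hole px",hole.sum()); rect(w[hole],"hole pts"); h2=np.argwhere(hole)[:,::-1].astype(np.float32); print(cv2.minAreaRect(h2))
# gray dark slot: rim points of hole
d=cv2.dilate(hole.astype(np.uint8),np.ones((3,3)))>0; rim=d&~hole; rect(w[rim&st_],"rim")
for nm,W in(("top",w),("side",ws)):
    t=sel(W,.50,.58,.06,.15,.03,.075); rect(W[t],nm+" plate"); 
    f=sel(W,.50,.58,.06,.15,.005,.012); rect(W[f],nm+" foot")
g=sel(w,.5,.8,-.4,-.09,.01,.2); rect(w[g],"right of stand"); print(np.nanmin(w[g],0),np.nanmax(w[g],0))
E
```

```text
stand 3189 [578.8 -35.2] [120.4 106.8] 3.3 z 0.02819639736786346
hole px 400
hole pts 400 [583.1 -46.4] [61.7 22.2] 3.3 z 0.0034634415925860708
((423.1639709472656, 211.3032989501953), (31.234830856323242, 12.946611404418945), 84.80557250976562)
rim 92 [579.  -43.4] [63.4 29. ] 3.1 z 0.0274333945128927
top plate 88 [542.  103.8] [ 7.5 33.6] 72.7 z 0.05976271235364851
top foot 195 [539.5 100.8] [61.9 34.8] 68.5 z 0.008457425270693252
side plate 307 [540.1 104.7] [10.1 33.5] 78.2 z 0.046307085362681286
side foot 147 [543.8 114.9] [28.4 35.4] 78.0 z 0.007615715244624398
right of stand 7418 [ 657.8 -237.7] [271.8 269.8] 84.6 z 0.09786850625432535
[ 0.5127 -0.3611  0.01  ] [ 0.7941 -0.0903  0.1914]
```

>>> {"op": "step_arm", "data": {
  "moves": [
    [[1, 3.3, -3.7, 0, 0], [1, 3.3, -3.7, 0, 0], [1, 3.3, -3.7, 0, 0], [1, 3.3, -3.7, 0, 0], [1, 3.3, -3.7, 0, 0]]
  ],
  "grip_force": 20
}}

```text
clock: 1.1
tcp_pos: [0.2685, -0.4135, 0.4032]
tcp_rot: [0.0, 0.994, 0.112, 0.0]
force: [1.2, -0.6, -0.9]
width: 0.086
```

>>> {"op": "step_arm", "data": {
  "moves": [
    [[1, 3.3, -3.7, 0, 0], [1, 3.3, -3.7, 0, 0], [1, 3.3, -3.7, 0, 0], [1, 3.3, -3.7, 0, 0], [1, 3.3, -3.7, 0, 0]]
  ]
}}

```text
clock: 1.6
tcp_pos: [0.3868, -0.1932, 0.4048]
tcp_rot: [0.002, 0.994, 0.111, 0.002]
force: [1.3, 0.1, 0.3]
width: 0.0854
```

>>> {"op": "step_arm", "data": {
  "moves": [
    [[1, 3.1, -3.6, 0, 0], [1, 3.1, -3.6, 0, 0], [1, 3.1, -3.6, 0, 0], [1, 3.1, -3.6, 0, 0], [1, 3.1, -3.6, 0, 0]]
  ]
}}

```text
clock: 2.1
tcp_pos: [0.5003, 0.027, 0.4073]
tcp_rot: [0.004, 0.994, 0.111, 0.006]
force: [0.1, -1.5, -0.2]
width: 0.0857
```

>>> {"op": "step_arm", "data": {
  "moves": [
    [[1, 3.1, -3.6, 0, 0], [1, 3.1, -3.6, 0, 0], [1, 0, 0, 0, -0.135], [1, 0, 0, 0, -0.135], [1, 0, 0, 0, -0.135]]
  ]
}}

```text
clock: 2.6
tcp_pos: [0.5477, 0.1222, 0.4077]
tcp_rot: [0.005, 0.947, 0.321, 0.006]
force: [-0.2, 0.7, 0.5]
width: 0.0853
```

>>> {"op": "step_arm", "data": {
  "moves": [
    [[1, 0, 0, 2, -0.135], [1, 0, 0, 2, -0.135], [1, 0, 0, 2, -0.135], [1, 0, 0, 2, -0.135], [1, 0, 0, 2, -0.135]]
  ]
}}

```text
clock: 3.1
tcp_pos: [0.5511, 0.1228, 0.3103]
tcp_rot: [0.01, 0.778, 0.628, 0.009]
force: [-0.7, -0.2, 0.1]
width: 0.0851
```

```bash
python3 - <<'E'
from h import *
np.set_printoptions(precision=4,suppress=True)
im=get_image("wrist"); cv2.imwrite("pics/w1.png",im["image"]); s,p,M=st(); print(s["clock"],p,M)
print([(np.round(d["centre"],4),round(d["conf"],2)) for d in landmark_of(im,"tile_green_mid")[:4]])
w=cloud(im)
for nm,z0,z1 in(("plate",.055,.07),("foot",.004,.013)):
    m=(abs(w[...,0]-.542)<.045)&(abs(w[...,1]-.108)<.04)&(w[...,2]>z0)&(w[...,2]<z1)
    q=w[m]; 
    if len(q)<5: print(nm,len(q)); continue
    c,sz,a=cv2.minAreaRect((q[:,:2]*1000).astype(np.float32)); print(nm,len(q),np.round(c,1),np.round(sz,1),round(a,1),np.median(q[:,2]))
E
```

```text
3.15 [0.5498 0.1226 0.306 ] [[ 0.2074  0.9781  0.0191]
 [ 0.9783 -0.2073 -0.0048]
 [-0.0007  0.0197 -0.9998]]
[(array([0.6064, 0.1768, 0.029 ]), 0.93), (array([0.4626, 0.0398, 0.0308]), 0.75), (array([0.5459, 0.1017, 0.0327]), 0.69), (array([0.4246, 0.1409, 0.0266]), 0.62)]
plate 553 [542.9 102.5] [ 7.7 34. ] 72.5 0.0589817238156873
foot 1201 [546.9 116. ] [24.  34.3] 73.3 0.007368333516897657
```

View pics/w1.png

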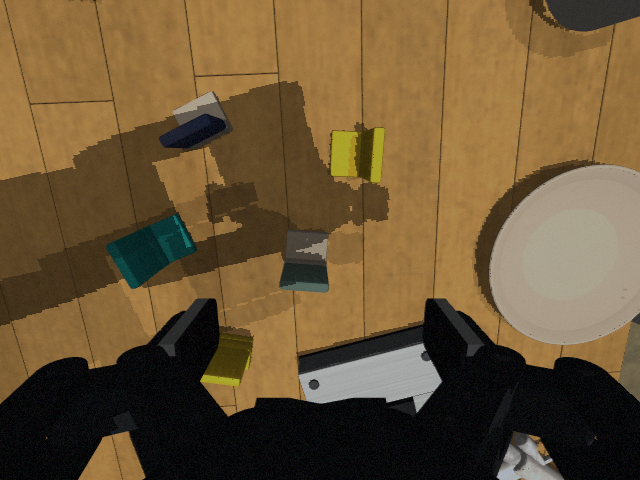

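>>> {"op": "step_arm", "data": {
  "moves": [
    [[1, -2.1, -0.75, 0, 0.09], [1, 0, 0, 2, 0], [1, 0, 0, 2, 0], [1, 0, 0, 1, 0], [1, 0, 0, 0, 0]]
  ]
}}

```text
clock: 3.7
tcp_pos: [0.5408, 0.1031, 0.2621]
tcp_rot: [0.009, 0.813, 0.582, 0.01]
force: [0.5, 0.2, -0.4]
width: 0.0857
```

```bash
cat >> h.py <<'E'
def rel(px,py,tz):
    "cm shifts in tool axes to bring grasp point to px,py at TCP height tz"
    s,p,M=st(); g=p+.155*M[:,2]; d=np.array([px,py,tz-p[2]+g[2]])-g
    print("t",s["clock"],"tcp",p,"grasp",g,"tool d cm",M.T@d*100,"yaw y",np.degrees(np.arctan2(M[1,1],M[0,1])),"tilt",M[:2,2],"F",np.round(s["force"],1),"w",s["width"])
E
python3 - <<'E'
from h import *
np.set_printoptions(precision=4,suppress=True)
rel(.543,.1025,.206)
E
```

```text
t 3.7 tcp [0.5408 0.1031 0.2621] grasp [0.545  0.1025 0.1071] tool d cm [-0.0911 -0.3407  5.5985] yaw y -18.748926774957468 tilt [ 0.0269 -0.0041] F [ 0.5  0.2 -0.4] w 0.08565889241615568
```

>>> {"op": "step_arm", "data": {
  "moves": [
    [[1, -0.1, -0.3, 2, -0.026], [1, 0, 0, 2, 0], [1, 0, 0, 1.5, 0], [1, 0, 0, 0, 0]]
  ]
}}

```text
clock: 4.1
tcp_pos: [0.5423, 0.1036, 0.2116]
tcp_rot: [0.012, 0.806, 0.592, 0.014]
force: [-0.6, 0.4, -0.4]
width: 0.0853
```

```bash
python3 - <<'E'
from h import *
np.set_printoptions(precision=4,suppress=True)
rel(.543,.1025,.206)
E
```

```text
t 4.1 tcp [0.5423 0.1036 0.2116] grasp [0.5479 0.1031 0.0567] tool d cm [-0.2095 -0.4727  0.5373] yaw y -17.44499473002607 tilt [ 0.0364 -0.0031] F [-0.6  0.4 -0.4] w 0.08528081175284885
```

>>> {"op": "step_arm", "data": {
  "moves": [
    [[1, -0.1, -0.4, 0.5, 0], [-1, 0, 0, 0, 0], [-1, 0, 0, 0, 0], [-1, 0, 0, 0, 0], [-1, 0, 0, 0, 0]]
  ],
  "grip_force": 25
}}

```text
clock: 4.6
tcp_pos: [0.5399, 0.1042, 0.2102]
tcp_rot: [0.014, 0.806, 0.591, 0.016]
force: [-0.3, 0.1, -0.2]
width: 0.0341
```

>>> {"op": "step_arm", "data": {
  "moves": [
    [[-1, 0, 0, 0, 0], [-1, 0, 0, 0, 0], [-1, 0, 0, 0, 0]]
  ]
}}

```text
clock: 4.9
tcp_pos: [0.5401, 0.1042, 0.2109]
tcp_rot: [0.014, 0.806, 0.591, 0.017]
force: [0.5, -0.6, -0.4]
width: 0.0339
```

```bash
python3 - <<'E'
from h import *
np.set_printoptions(precision=4,suppress=True)
rel(.543,.1025,.206)
E
```

```text
t 4.9 tcp [0.5401 0.1042 0.2109] grasp [0.5469 0.1038 0.056 ] tool d cm [-0.2451 -0.3494  0.4689] yaw y -17.503242486843966 tilt [ 0.0435 -0.0024] F [ 0.5 -0.6 -0.4] w 0.03387518921881758
```

>>> {"op": "step_arm", "data": {
  "moves": [
    [[-1, 0, 0, -2, -0.09], [-1, 0, 0, -2, -0.09], [-1, 0, 0, -2, -0.09], [-1, 0, 0, -2, -0.09], [-1, 0, 0, 0, 0]]
  ]
}}

```text
clock: 5.4
tcp_pos: [0.5358, 0.1042, 0.2912]
tcp_rot: [0.015, 0.682, 0.731, 0.012]
force: [0.5, 0.5, 0.2]
width: 0.0339
```

>>> {"op": "step_arm", "data": {
  "moves": [
    [[-1, -4, 0.2, 0, 0], [-1, -5, 0.2, 0, 0], [-1, -5, 0.2, 0, 0], [-1, -5, 0.2, 0, 0], [-1, -4, 0, 0, 0]]
  ]
}}

```text
clock: 5.9
tcp_pos: [0.5585, -0.1261, 0.2881]
tcp_rot: [0.014, 0.682, 0.731, 0.012]
force: [0.4, 0.5, -0.8]
width: 0.0339
```

```bash
python3 - <<'E'
from h import *
np.set_printoptions(precision=4,suppress=True)
rel(.56,-.14,.225)
im=get_image("wrist"); cv2.imwrite("pics/w2.png",im["image"])
E
```

```text
t 5.9 tcp [ 0.5585 -0.1261  0.2881] grasp [ 0.5642 -0.1261  0.1332] tool d cm [-1.3371 -0.7476  6.2882] yaw y 3.9131588722445345 tilt [ 0.0367 -0.0004] F [ 0.4  0.5 -0.8] w 0.033921048261639664
```

View pics/w2.png

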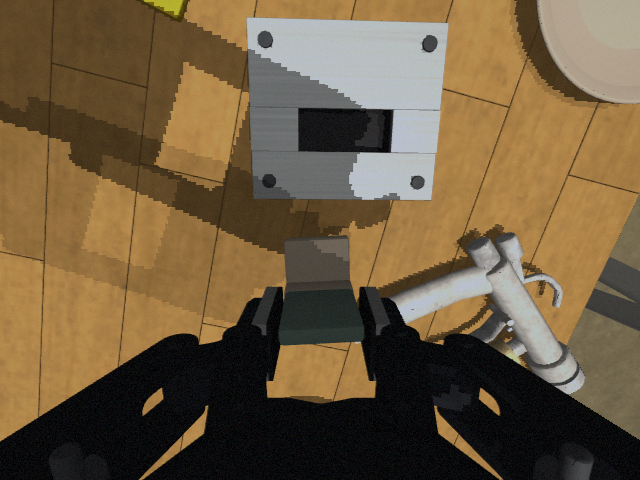

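```bash
python3 - <<'E'
from h import *
np.set_printoptions(precision=4,suppress=True)
im=get_image("wrist"); w=cloud(im)
def sel(x0,x1,y0,y1,z0,z1): return (w[...,0]>x0)&(w[...,0]<x1)&(w[...,1]>y0)&(w[...,1]<y1)&(w[...,2]>z0)&(w[...,2]<z1)
wt=np.load("top0.npz")["w"]; 
q=wt[(wt[...,0]>.52)&(wt[...,0]<.66)&(wt[...,1]>-.22)&(wt[...,1]<-.10)&(wt[...,2]>.008)]
for a in np.arange(.52,.66,.02):
    k=q[(q[:,0]>a)&(q[:,0]<a+.02)]
    if len(k): print("gun x",a,k[:,1].min(),k[:,1].max(),k[:,2].max())
def rect(m,n):
    P=w[m]; c,sz,a=cv2.minAreaRect((P[:,:2]*1000).astype(np.float32)); print(n,len(P),np.round(c,1),np.round(sz,1),round(a,1),np.median(P[:,2]))
s=sel(.49,.67,-.12,.05,.022,.034); rect(s,"stand")
h=sel(.53,.63,-.08,-.01,-.01,.018); rect(h,"hole"); 
d=(cv2.dilate(h.astype(np.uint8),np.ones((3,3)))>0)&s; rect(d,"rim"); print([(np.round(d["centre"],4),round(d["conf"],2)) for d in landmark_of(im,"stand_slot")[:2]])
v,u=np.where(sel(.52,.6,-.14,-.07,.07,.16)); P=w[v,u]; 
for z in np.arange(.07,.15,.01):
    k=P[(P[:,2]>z)&(P[:,2]<z+.01)]
    if len(k): print("tile z",z,len(k),k.min(0),k.max(0))
E
```

```text
gun x 0.5800000000000001 -0.1919954964635897 -0.18125480503185382 0.027975363698078085
gun x 0.6000000000000001 -0.1971955530806913 -0.164616936609963 0.03130028153587225
gun x 0.6200000000000001 -0.19036657712485058 -0.15326359088112515 0.03104705439193278
gun x 0.6400000000000001 -0.17970953745333976 -0.14370994312353588 0.029738678384022207
stand 30931 [578.9 -36.7] [120.5 106.3] 3.2 0.02683920896295365
hole 4035 [581.3 -43.9] [64.7 28.6] 3.2 0.001835499888327927
rim 284 [579.3 -45.9] [60.5 27. ] 3.2 0.026379178591391432
[(array([ 0.5773, -0.0443,  0.0268]), 0.62)]
tile z 0.07 51 [ 0.5469 -0.1117  0.0776] [ 0.5791 -0.1069  0.08  ]
tile z 0.08 2946 [ 0.5473 -0.1338  0.08  ] [ 0.5827 -0.1069  0.09  ]
tile z 0.09 521 [ 0.5489 -0.1344  0.09  ] [ 0.5826 -0.1285  0.1   ]
tile z 0.09999999999999999 575 [ 0.5491 -0.134   0.1   ] [ 0.5827 -0.1284  0.11  ]
tile z 0.10999999999999999 777 [ 0.5395 -0.1332  0.11  ] [ 0.5889 -0.1192  0.12  ]
tile z 0.11999999999999998 1507 [ 0.535 -0.133  0.12 ] [ 0.5958 -0.1186  0.13  ]
tile z 0.12999999999999998 3005 [ 0.5347 -0.1398  0.13  ] [ 0.5958 -0.1185  0.14  ]
tile z 0.13999999999999996 1049 [ 0.5345 -0.14    0.14  ] [ 0.5957 -0.118   0.15  ]
```

>>> {"op": "step_arm", "data": {
  "moves": [
    [[-1, 0, -0.6, 1.7, 0.01], [-1, 0, 0, 1.7, 0], [-1, 0, 0, 1.7, 0], [-1, 0, 0, 1.6, 0], [-1, 0, 0, 0, 0]]
  ],
  "grip_force": 20
}}

```text
clock: 6.55
tcp_pos: [0.5533, -0.1208, 0.2145]
tcp_rot: [0.01, 0.689, 0.725, 0.012]
force: [-0.0, 0.3, -0.4]
width: 0.0337
```

```bash
python3 - <<'E'
from h import *
np.set_printoptions(precision=4,suppress=True)
rel(.56,-.09,.2205)
E
```

```text
t 6.55 tcp [ 0.5533 -0.1208  0.2145] grasp [ 0.5582 -0.1202  0.0596] tool d cm [ 3.0121  0.3528 -0.582 ] yaw y 2.959658963827928 tilt [0.0314 0.0038] F [-0.   0.3 -0.4] w 0.03372272527820678
```

>>> {"op": "step_arm", "data": {
  "moves": [
    [[-1, 0.6, 0, -0.6, 0], [-1, 0.8, 0, 0, 0], [-1, 0.8, 0, 0, 0]]
  ]
}}

```text
clock: 6.85
tcp_pos: [0.5522, -0.0971, 0.2222]
tcp_rot: [0.011, 0.688, 0.725, 0.011]
force: [-0.9, -3.0, -0.4]
width: 0.0342
```

```bash
python3 - <<'E'
from h import *
np.set_printoptions(precision=4,suppress=True)
rel(.56,-.06,.2205)
E
```

```text
t 6.85 tcp [ 0.5522 -0.0971  0.2222] grasp [ 0.5571 -0.097   0.0673] tool d cm [3.6798 0.4764 0.1781] yaw y 3.021375249048093 tilt [0.0318 0.0003] F [-0.9 -3.  -0.4] w 0.034184106465329316
```

>>> {"op": "step_arm", "data": {
  "moves": [
    [[-1, 0.8, 0, 0, 0], [-1, 0.8, 0, 0, 0], [-1, 0.8, 0, 0, 0], [-1, 0, 0, 0, 0]]
  ]
}}

```text
clock: 7.25
tcp_pos: [0.551, -0.0696, 0.2239]
tcp_rot: [0.013, 0.688, 0.726, 0.012]
force: [-0.2, -2.3, -1.4]
width: 0.0338
```

```bash
python3 - <<'E'
from h import *
np.set_printoptions(precision=4,suppress=True)
rel(.56,-.06,.2205)
im=get_image("side"); cv2.imwrite("pics/s3.png",cv2.resize(im["image"][150:300,200:440],None,fx=3.2,fy=3.2,interpolation=cv2.INTER_CUBIC))
E
```

```text
t 7.25 tcp [ 0.551  -0.0696  0.2239] grasp [ 0.5564 -0.0696  0.069 ] tool d cm [0.9411 0.3978 0.3534] yaw y 3.100697376449896 tilt [ 0.035  -0.0004] F [-0.2 -2.3 -1.4] w 0.03382704184885729
```

View pics/s3.png

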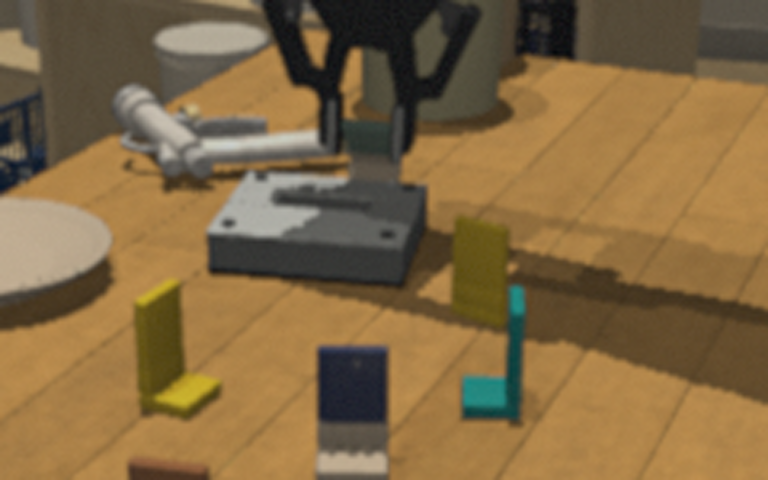

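>>> {"op": "step_arm", "data": {
  "moves": [
    [[-1, -0.3, 0, -1.5, 0], [-1, 0, 0, -2, 0], [-1, 0, 0, -2, 0], [-1, 0, 0, 0, 0]]
  ],
  "grip_force": 25
}}

```text
clock: 7.7
tcp_pos: [0.5496, -0.0727, 0.2831]
tcp_rot: [0.011, 0.688, 0.725, 0.014]
force: [0.6, -0.5, -0.1]
width: 0.0337
```

```bash
cat > tl.py <<'E'
from h import *
np.set_printoptions(precision=4,suppress=True)
def tile(name="wrist",save=None,x0=-.016,x1=.014):
    im=get_image(name); w=cloud(im); s,p,M=st(); g=p+.155*M[:,2]
    if save: cv2.imwrite(save,im["image"])
    q=w[(w[...,0]>g[0]+x0)&(w[...,0]<g[0]+x1)&(abs(w[...,1]-g[1])<.06)&(w[...,2]>max(.031,g[2]-.075))&(w[...,2]<g[2]+.03)]
    u=q[:,1]-g[1]; z=q[:,2]-g[2]   # u left
    H=np.zeros((110,120),np.uint8)
    for a,b in zip(u,z):
        H[int(np.clip(40-b*1000,0,109)),int(np.clip(60-a*1000,0,119))]=255   # image left = world left
    cv2.imwrite("pics/prof.png",cv2.resize(H,None,fx=5,fy=5,interpolation=cv2.INTER_NEAREST))
    return q,g
E
python3 - <<'E'
from tl import *
rel(.56,-.06,.2205)
q,g=tile(save="pics/w3.png"); print(len(q),g)
E
```

```text
t 7.7 tcp [ 0.5496 -0.0727  0.2831] grasp [ 0.5551 -0.072   0.1282] tool d cm [1.1612 0.3308 6.2759] yaw y 2.9938515668997145 tilt [0.0353 0.0042] F [ 0.6 -0.5 -0.1] w 0.03373097532673093
4247 [ 0.5543 -0.0719  0.1266]
```

View pics/prof.png

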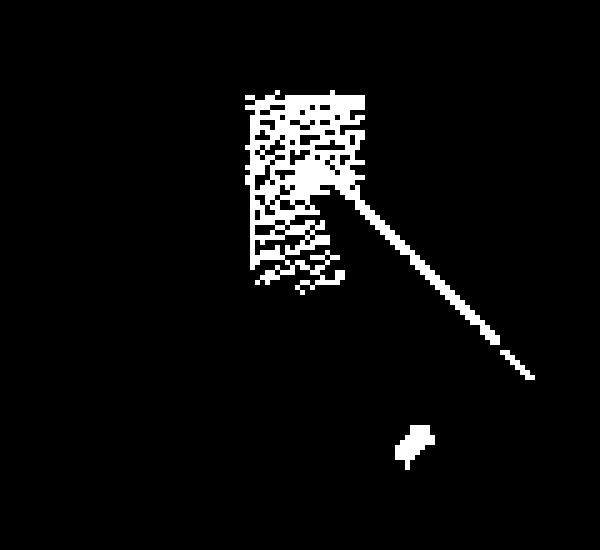

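>>> {"op": "step_arm", "data": {
  "moves": [
    [[-1, 2, 1.1, 0, 0], [-1, 1.9, 1.1, 0, 0], [-1, 0, 0, 1.5, 0], [-1, 0, 0, 1.2, 0], [-1, 0, 0, 0, 0]]
  ]
}}

```text
clock: 8.25
tcp_pos: [0.5688, -0.0323, 0.2503]
tcp_rot: [0.008, 0.689, 0.724, 0.012]
force: [0.2, 0.6, -0.6]
width: 0.0339
```

```bash
cat >> tl.py <<'E'
def fit(q,g):
    # back face: points right of grasp+? fit line in (left, up) mm rel. grasp
    P=np.c_[(q[:,1]-g[1])*1e3,(q[:,2]-g[2])*1e3]; k=P[(P[:,0]<-14)&(P[:,0]+P[:,1]>-100)]
    vx,vy,cx,cy=cv2.fitLine(k.astype(np.float32),cv2.DIST_HUBER,0,.01,.01).ravel()
    d=np.array([vx,vy])*np.sign(vy); r=abs((k-[cx,cy])@[-d[1],d[0]])<1.5; k=k[r]
    low=k[np.argmin(k@d)]; print("n",len(k),"lean deg",np.degrees(np.arctan2(d[0],d[1])),"lowest rel",low,"heel world y,z mm",g[1]*1e3+low[0],g[2]*1e3+low[1])
E
python3 - <<'E'
from tl import *
rel(.578,-.032,.2435)
q,g=tile(); fit(q,g)
E
```

```text
t 8.25 tcp [ 0.5688 -0.0323  0.2503] grasp [ 0.5732 -0.0312  0.0954] tool d cm [-0.1054  0.4589  0.6957] yaw y 2.8334720739531414 tilt [0.0282 0.0069] F [ 0.2  0.6 -0.6] w 0.03387718512919935
n 459 lean deg -0.9581228 lowest rel [-22.646  -54.2007] heel world y,z mm -54.028632638181534 41.7220079088156
```

```bash
sed -i 's/k=P\[.*/k=P[(P[:,0]<-12)\&(abs(P[:,0]-P[:,1]+10.4)<off)]/; s/def fit(q,g)/def fit(q,g,off=6)/' tl.py
python3 - <<'E'
from tl import *
q,g=tile(); fit(q,g)
P=np.c_[(q[:,1]-g[1])*1e3,(q[:,2]-g[2])*1e3]; k=P[P[:,0]<-12]; print(k[:: max(1,len(k)//15)])
E
```

```text
n 1237 lean deg 44.50294 lowest rel [-46.4158 -39.4398] heel world y,z mm -77.92667091839624 57.56850600222565
[[-20.8442 -54.9224]
 [-20.4126 -52.6571]
 [-22.2575 -51.6265]
 [-22.2455 -50.1023]
 [-22.9196 -49.9602]
 [-24.3605 -48.2813]
 [-13.7546  -5.748 ]
 [-17.0117  -9.1907]
 [-19.1977 -10.9732]
 [-22.3243 -14.2708]
 [-24.9594 -16.7799]
 [-29.2247 -21.7831]
 [-31.1602 -23.2309]
 [-34.1776 -26.3148]
 [-41.4141 -33.5709]
 [-45.382  -38.1143]]
```

>>> {"op": "step_arm", "data": {
  "moves": [
    [[-1, 0, 0.45, 0.5, 0], [-1, 0.5, 0, 0.5, 0], [-1, 0.5, 0, 0.5, 0], [-1, 0, 0, 0, 0]]
  ]
}}

```text
clock: 8.75
tcp_pos: [0.5742, -0.0228, 0.2365]
tcp_rot: [0.009, 0.69, 0.723, 0.013]
force: [-0.8, -0.5, 0.7]
width: 0.0335
```

```bash
python3 - <<'E'
from tl import *
rel(.578,-.032,.2435)
q,g=tile(); fit(q,g)
E
```

```text
t 8.75 tcp [ 0.5742 -0.0228  0.2365] grasp [ 0.579  -0.0218  0.0816] tool d cm [-1.0094 -0.1294 -0.7112] yaw y 2.6799293375400843 tilt [0.0315 0.0064] F [-0.8 -0.5  0.7] w 0.03351246148785891
n 1227 lean deg 44.521122 lowest rel [-46.4419 -38.3775] heel world y,z mm -68.47174594494092 43.63696658881335
```

>>> {"op": "step_arm", "data": {
  "moves": [
    [[-1, 0.5, 0, 0.5, 0], [-1, 0.5, 0, 0.5, 0], [-1, 0.5, 0, 0.5, 0], [-1, 0, 0, 0, 0]]
  ]
}}

```text
clock: 9.2
tcp_pos: [0.5742, -0.0064, 0.2213]
tcp_rot: [0.01, 0.69, 0.723, 0.014]
force: [-0.5, -0.2, -0.7]
width: 0.0338
```

```bash
python3 - <<'E'
from tl import *
rel(.578,-.032,.2435)
q,g=tile(); fit(q,g)
E
```

```text
t 9.2 tcp [ 0.5742 -0.0064  0.2213] grasp [ 0.5793 -0.0054  0.0664] tool d cm [-2.6359 -0.184  -2.2387] yaw y 2.6973745709135253 tilt [0.0333 0.0061] F [-0.5 -0.2 -0.7] w 0.033792800936217594
n 1163 lean deg 44.561897 lowest rel [-43.8809 -35.5944] heel world y,z mm -49.600848659062954 31.212985607943423
```

>>> {"op": "step_arm", "data": {
  "moves": [
    [[-1, 0.1, 0, 0.3, 0], [-1, 0, 0, 0.2, 0], [-1, 0, 0, 0, 0]]
  ]
}}

```text
clock: 9.55
tcp_pos: [0.5747, -0.0055, 0.2166]
tcp_rot: [0.011, 0.69, 0.723, 0.014]
force: [-1.3, -0.6, -1.4]
width: 0.0335
```

```bash
python3 - <<'E'
from tl import *
rel(.578,-.032,.2435)
E
```

```text
t 9.55 tcp [ 0.5747 -0.0055  0.2166] grasp [ 0.5801 -0.0047  0.0617] tool d cm [-2.71   -0.2413 -2.7092] yaw y 2.702662678841523 tilt [0.0346 0.0056] F [-1.3 -0.6 -1.4] w 0.033498159074192124
```

>>> {"op": "step_arm", "data": {
  "moves": [
    [[-1, -0.4, 0, 0, 0], [-1, -0.4, 0, 0, 0], [-1, -0.4, 0, -0.1, 0], [-1, 0, 0, 0, 0]]
  ],
  "grip_force": 20
}}

```text
clock: 9.95
tcp_pos: [0.5755, -0.0174, 0.2184]
tcp_rot: [0.009, 0.691, 0.723, 0.016]
force: [0.9, 2.0, -0.8]
width: 0.0337
```

```bash
python3 - <<'E'
from tl import *
rel(.578,-.032,.2435)
q,g=tile(); fit(q,g,12)
E
```

```text
t 9.95 tcp [ 0.5755 -0.0174  0.2184] grasp [ 0.5809 -0.0157  0.0635] tool d cm [-1.5964 -0.2704 -2.5368] yaw y 2.581387615292055 tilt [0.0348 0.0111] F [ 0.9  2.  -0.8] w 0.03374240818843781
n 695 lean deg 40.038036 lowest rel [-35.3587 -32.1245] heel world y,z mm -51.021283185574816 31.277552774709257
```

>>> {"op": "step_arm", "data": {
  "moves": [
    [[-1, -0.6, 0, -0.05, 0], [-1, -0.6, 0, 0, 0], [-1, -0.6, 0, 0, 0], [-1, 0, 0, 0, 0]]
  ]
}}

```text
clock: 10.4
tcp_pos: [0.5766, -0.0331, 0.22]
tcp_rot: [0.006, 0.691, 0.722, 0.02]
force: [0.1, 1.0, -0.2]
width: 0.0337
```

```bash
python3 - <<'E'
from tl import *
rel(.578,-.055,.214)
q,g=tile(); fit(q,g,25)
E
```

```text
t 10.4 tcp [ 0.5766 -0.0331  0.22  ] grasp [ 0.582  -0.03    0.0652] tool d cm [-2.4942 -0.5295  0.5378] yaw y 2.474135822112789 tilt [0.0352 0.0204] F [ 0.1  1.  -0.2] w 0.03365227511475396
n 8 lean deg 0.08328482 lowest rel [-12.1668  -8.5058] heel world y,z mm -42.14990510362808 56.64672386444875
```

View pics/prof.png

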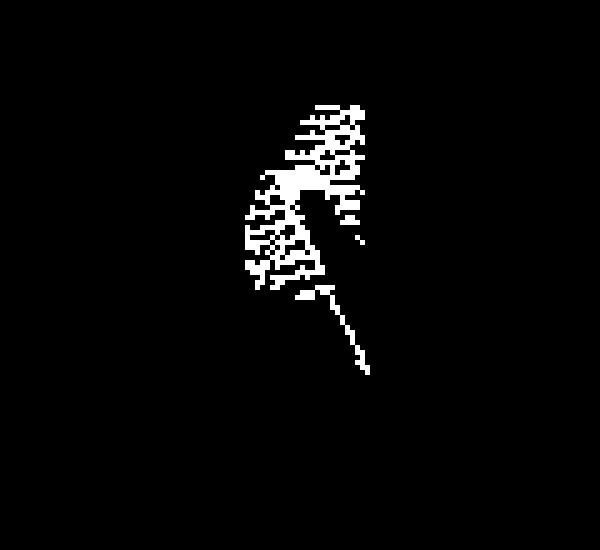

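>>> {"op": "step_arm", "data": {
  "moves": [
    [[-1, -0.6, 0, 0, 0], [-1, -0.6, 0, 0.1, 0], [-1, -0.6, 0, 0.1, 0], [-1, 0, 0, 0, 0]]
  ]
}}

```text
clock: 10.85
tcp_pos: [0.5777, -0.0493, 0.2186]
tcp_rot: [0.004, 0.692, 0.722, 0.022]
force: [0.6, 2.1, -1.5]
width: 0.0338
```

```bash
cat >> tl.py <<'E'
def face(q,g):
    P=np.c_[(q[:,1]-g[1])*1e3,(q[:,2]-g[2])*1e3]; k=P[(P[:,1]<-19)]
    if len(k)<10: print("few",len(k)); return
    vx,vy,cx,cy=cv2.fitLine(k.astype(np.float32),cv2.DIST_HUBER,0,.01,.01).ravel()
    print("n",len(k),"lean",np.degrees(np.arctan2(vx*np.sign(vy),abs(vy))),"front face at rel",cx,cy,"world y",g[1]*1e3+cx)
E
python3 - <<'E'
from tl import *
rel(.578,-.055,.214)
q,g=tile(); face(q,g)
E
```

```text
t 10.85 tcp [ 0.5777 -0.0493  0.2186] grasp [ 0.5832 -0.0451  0.0638] tool d cm [-0.9737 -0.5802  0.4179] yaw y 2.4447122039816875 tilt [0.0355 0.0265] F [ 0.6  2.1 -1.5] w 0.03379227918642902
n 406 lean 10.3446665 front face at rel -0.60154647 -25.375618 world y -45.81949285385011
```

>>> {"op": "step_arm", "data": {
  "moves": [
    [[-1, -0.5, -0.3, 0.2, 0], [-1, -0.3, 0, 0.2, 0], [-1, 0, 0, 0.2, 0], [-1, 0, 0, 0, 0]]
  ]
}}

```text
clock: 11.3
tcp_pos: [0.5757, -0.0565, 0.2135]
tcp_rot: [0.004, 0.691, 0.722, 0.023]
force: [-0.8, 2.7, 1.1]
width: 0.0337
```

```bash
python3 - <<'E'
from tl import *
rel(.578,-.055,.214)
q,g=tile(); face(q,g)
E
```

```text
t 11.3 tcp [ 0.5757 -0.0565  0.2135] grasp [ 0.5816 -0.0522  0.0586] tool d cm [-0.267  -0.3666 -0.0751] yaw y 2.4733065123918037 tilt [0.0377 0.028 ] F [-0.8  2.7  1.1] w 0.03370129204073397
n 375 lean 3.483353 front face at rel 3.0087535 -23.11523 world y -49.124064067254004
```

>>> {"op": "step_arm", "data": {
  "moves": [
    [[-1, 0.3, 0, 0.1, 0], [-1, 0, 0, 0, 0], [0.3, 0, 0, 0, 0], [0.3, 0, 0, 0, 0], [0.3, 0, 0, 0, 0]]
  ]
}}

```text
clock: 11.85
tcp_pos: [0.5761, -0.0552, 0.2134]
tcp_rot: [0.007, 0.691, 0.723, 0.022]
force: [0.9, -0.5, -0.3]
width: 0.0555
```

```bash
python3 - <<'E'
from tl import *
rel(.578,-.055,.214)
q,g=tile(); face(q,g)
E
```

```text
t 11.85 tcp [ 0.5761 -0.0552  0.2134] grasp [ 0.5824 -0.0519  0.0585] tool d cm [-0.2864 -0.4474 -0.087 ] yaw y 2.570879935559176 tilt [0.0402 0.0211] F [ 0.9 -0.5 -0.3] w 0.05545188618742058
n 428 lean -0.381163 front face at rel 1.8971398 -22.734898 world y -49.99005643160103
```

>>> {"op": "step_arm", "data": {
  "moves": [
    [[0.3, 0, 0, -0.8, 0], [0.3, 0, 0, -2, 0], [0.3, 0, 0, -3, 0], [0.3, 0, 0, -3, 0], [0.3, 0, 0, -3, 0]]
  ]
}}

```text
clock: 12.4
tcp_pos: [0.5692, -0.0575, 0.3295]
tcp_rot: [0.002, 0.691, 0.723, 0.017]
force: [0.5, -0.6, 0.2]
width: 0.0557
```

```bash
python3 - <<'E'
from tl import *
rel(.578,-.055,.214)
im=get_image("wrist"); cv2.imwrite("pics/w9.png",im["image"]); w=cloud(im)
m=(abs(w[...,0]-.58)<.03)&(abs(w[...,1]+.045)<.03)&(w[...,2]>.05)&(w[...,2]<.075); P=w[m]
c,sz,a=cv2.minAreaRect((P[:,:2]*1000).astype(np.float32)); print("top edge",len(P),np.round(c,1),np.round(sz,1),round(a,1),np.percentile(P[:,2],[5,50,99]))
m=(abs(w[...,0]-.58)<.014)&(abs(w[...,1]+.045)<.03)&(w[...,2]>.033)&(w[...,2]<.056); P=w[m]
if len(P)>20:
    A=np.c_[P[:,2],np.ones(len(P))]; k=np.linalg.lstsq(A,P[:,1],rcond=None)[0]; print("front lean deg",np.degrees(np.arctan(k[0])),len(P))
t=get_image("top")
for q in("tile_green_mid","tile_orange_mid","tile_blue_mid"):
    print(q,[(np.round(d["centre"],4),round(d["conf"],2)) for d in landmark_of(t,q)[:5]])
E
```

```text
t 12.4 tcp [ 0.5692 -0.0575  0.3295] grasp [ 0.5733 -0.054   0.1746] tool d cm [-0.3759  0.146  11.5507] yaw y 2.5734544126741183 tilt [0.0265 0.023 ] F [ 0.5 -0.6  0.2] w 0.05568668391158657
top edge 614 [585.9 -53.3] [33.3  7.8] 4.2 [0.052  0.0618 0.0636]
front lean deg -0.009145293006475992 232
tile_green_mid [(array([ 0.586 , -0.0522,  0.0331]), 0.83), (array([0.4282, 0.1439, 0.0309]), 0.74), (array([0.6079, 0.1743, 0.031 ]), 0.61), (array([0.4622, 0.0446, 0.0302]), 0.57)]
tile_orange_mid [(array([0.5397, 0.3417, 0.0313]), 0.51)]
tile_blue_mid [(array([0.4938, 0.2211, 0.0296]), 0.86)]
```

View pics/w9.png

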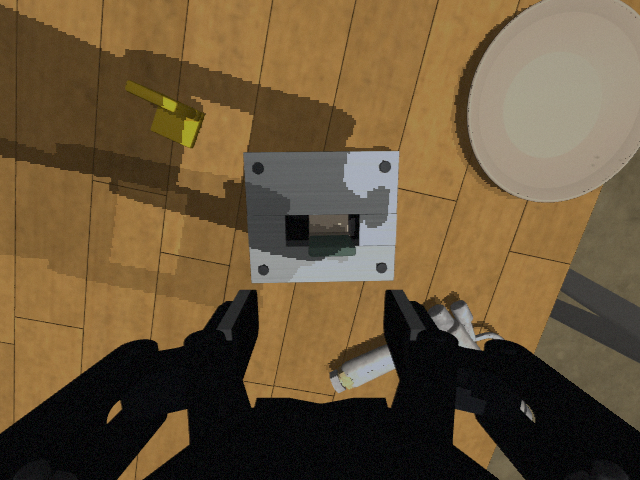

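```bash
python3 -c "
from plant import finish_job
print(finish_job())"
```

```text
the job is handed in; nothing more can be done
None
```

The green tile is standing in the slot with its foot under the cover. I handed the job in at about 12.5 s of the 48 s allowed; the hand-in gives no verdict.

**How it was done:** I gripped the tile by its side edges and pushed its toe against the stand's right side, which turned it in the pads to a lean of about 45°. I then passed the toe diagonally through the slot and under the cover. Pulling back with the heel against the slot's back edge righted the tile. I let go and lifted clear.

**Last checks, all within the limits:**

| Check | Measured | Limit |
|---|---|---|
| Tile top height | 63.6 mm above the table (64 mm when seated) | foot on the floor |
| Lean from vertical | about 0° | 10° |
| Squareness to the slot | about 1° | 20° |
| Offset across the slot | about 9 mm | 20 mm |
| Offset along the slot | about 6 mm | 30 mm |
| Orange and blue tiles' shift | within about 5 mm of the starting readings, near the network's error | 20 mm |

- **Gripper:** it was about 11 cm above the tile's resting height and touching nothing.
- **Failed check:** one automatic lean measurement in mid-air gave a wrong value (-1°) because it mixed in other points. I corrected the selection and it then read 44.5°.
- **Tool drift:** the tool itself drifted by up to about 2.5° during the moves. This had no visible effect on the result.

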